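# Close the inspection cover of a gear unit

## Robot

A 6-joint arm with a two-finger parallel gripper is mounted at the origin on the work surface. World frame = base frame: x ahead of the robot, y to its left, z up, the work surface at z = 0. Lengths are in mm, angles in rad, forces in N, time in s.
With the tool pointing down it reaches from about 275 to 750 mm from the base axis. Payload 10.2 kg.
Tool frame: the origin (TCP) lies midway between the tips of the shut fingers; the grasp point (between the pads) lies grasp_offset behind it (grasp_offset is the distance from the TCP to the grasp point, in mm); x points along the fingers, z is the direction in which the jaws open and shut, and the axes are right-handed (so a half turn about x gives the same grasp; the last joint's range is limited). The gripper opens to 85 mm and grips with 20 to 120 N. Pads are 22 mm wide; open, the fingers measure 114 mm over their backs; the gripper's body (76 mm by 85 mm) begins 54 mm behind the grasp point. The pads swing forward as they close: fully open they stand 13 mm farther back than shut.
Start: joints at [1.109, 0.313, 1.498, -0, 1.331, -0.223], TCP at [124.194, 510.105, 231.294] pointing down, gripper open.
Joint ranges: [-2.94, 2.94], [-0.97, 2.17], [0.19, 2.56], [-1.23, 4.37], [0.02, 3.11], [-2.88, 2.88]. Speed limits (rad/s): [2.39, 2.39, 3.01, 3.14, 3.14, 3.14].

## Interface

Orientations are given as a unit quaternion [w, x, y, z].
In Python, from rig import sense, capture, calibration, finish_job, grasp_offset gives the robot as it stands.
- The arm moves only by the shell command python3 -m jog 'ROWS' [FORCE]. ROWS is JSON, a list of rows, each an object with "linear": the shift along the tool's x, y, z scaled (see below), a list of three; "rotation": the turn, a rotation vector about the tool's x, y, z scaled (see below), a list of three; "grip": the finger opening in mm, from 0 to 85.4. A call has 1 to 20 rows; each row is the pose to reach, as a shift and turn from the pose measured when the call began, along the tool's axes at that moment; what a row does not reach only later rows make up. The controller multiplies each number of a shift by 0.3 m and each number of a turn by 0.5 rad. A row lasts 1/12 s, in which the tool goes at most 41.7 mm and 7.16 degrees, less where a joint would pass 70% of its speed; a pose out of reach is approached as far as the arm can. A call with a number of a shift or a turn outside -1 to 1 is refused whole. A call with a gripper value outside its range is refused whole. The fingers move at their own pace and stop on an object; FORCE is the grip in N (left out, the last holds). Time passes only in rows, so rows that repeat a pose let the fingers close. It gives the time, the measured TCP pose, the force and the opening at its end, in the units of the state.
- sense(): the state, without advancing time (a new reading comes with each control period).
- capture(name): name is "scene" or "top" or "wrist"; returns (picture, depth): 420x560x3 uint8, red, green, blue; 420x560 float32, mm along the optical axis (not along the pixel's ray), 0 where there is no reading.
- calibration(name): a dict with "intrinsics" (3x3 intrinsics, pixels), "world_from_camera" (4x4, takes a point from camera to world coordinates). Camera axes: x right, y up, looking along -z (the intrinsics and any distortion apply to the point x, -y, -z); pixel columns grow to the right and rows downward; lengths in mm; the calibration is good to about 2 mm. The wrist camera is an equidistant fisheye: a pixel r from the principal point sees the ray r / f radians off the axis. A picture is of the moment at which its call begins: read the wrist's pose just before it. calibration takes no time and is no camera call; for the wrist camera it gives the pose at the moment of the call.
- finish_job(): hands the job in, once; it reports no verdict.
The state is a dict: "time_s": time; "joints": joint angles; "dq": joint speeds; "tau": joint torques, N m; "eef_pos": TCP position; "ee_rot": TCP orientation; "force": force on the tool from outside, world axes, zero at the start; "wrist_torque": the same for the moment, N m; "grip_width": opening from 0.0 (shut) to 1.0 (fully open).
Only numpy, scipy, OpenCV 4.12 (cv2) and the standard library are available. Lean on these libraries where they do the work, as an engineer would, in place of code of your own. Each camera call takes 0.05 s, during which the arm holds its last target.

## Task

The cover of the gear unit on the bench lies loose and slanting in its pocket. Slide its low edge in under the overhanging lip and press the raised edge down until the spring catch snaps over it and the cover lies flat and fully home; then leave it, and do not disturb the parts lying beside the unit.

Things in the scene. Friction and masses are not known exactly. Their poses are not given: they have to be found in the camera images.
- housing: Grey gear unit fixed to the bench: block x -102 to 92, y -74 to 74, top rims at z 80 mm; feet to y +-97, shaft stub on the -y side to y -120. Origin at the underside below the pocket's centre; z up, x from catch side to lip side (roughly away from the robot). Pocket in its top: x -66.5 to 66.5, y -58 to 58, open above; the cover's seat is a ledge at z 60 mm with an opening x -45 to 20.
- lip (a point): Middle of the lip's free lower edge (housing x 50.5, z 72 mm). The lip, 8 mm thick, overhangs the last 16 mm of the pocket up to its +x end wall (x 66.5) and leaves a slot 12 mm high above the ledge.
- cover: Loose aluminium plate 130 (x) x 110 (y) x 6 mm, about 0.26 kg. Origin at the centre of its underside; x towards the edge that goes under the lip. A rib, x -18 to -6, y -37 to 37, stands 25 mm above its upper face. Seated it lies flat on the ledge, origin within 1.5 mm of the pocket's centre in x. Rear part, x -65 to -18, is bare plate to press on.
- front_edge (a point): Middle of the cover's front lower edge (cover x 65, z 0 mm), which goes under the lip. At the start it rests on the ledge 22 to 32 mm short of the pocket's end wall, not yet under the lip.
- rear_edge (a point): Middle of the cover's rear lower edge (cover x -65, z 0 mm). At the start the rear part lies on the rim of the pocket's -x wall, so the cover slants by about 0.2 rad. When the cover is pushed all the way in, this edge slips off the rim and rests on the catch's sloping nose, about 12 mm above the ledge.
- catch (a joint): Travel (m) of the steel spring catch, 36 mm wide, in the middle of the pocket's -x wall: 0 out, 0.008 pushed back. Its sloping nose stands 5 mm into the pocket at z 67 to 78 mm. The cover's rear edge, pressed down with about 6 to 15 N, pushes it back (spring 3 to 6 N) and it snaps out over the cover.
- spanner: Steel open-end spanner, 180 mm long, lying on the bench at the unit's -y side. To be left alone.
- bearing: Steel bearing ring, 62 mm across, 18 mm high, on the bench at the unit's +y side; origin at the centre of its underside. To be left alone.
- bush: Dark steel flanged bush, 54 mm across its flange, 50 mm high, on the bench at the unit's +y side; origin at the centre of its underside. To be left alone.
Things that resemble listed ones, but are neither listed nor needed, are in the scene too. What is meant by the cover is not black, blue or orange, and is the larger of those in its own colour.

How it is judged:
By the outcome, as a careful person would: the job done as asked, in the order asked, and still so for the second after the job is handed in, with the robot touching nothing.
It also fails if it takes over 29 s, if anything falls off the work surface, if the arm or the gripper's body presses on something with over 40 N, if the wrist force passes 120 N, or if a joint passes its speed limit or range.

## Working session

There is one attempt and no reset: what is moved stays moved. The work goes in short steps, Python scripts to look and compute and a shell command to move; the robot and the scene stay as the last step left them, time stands still between calls to the robot, and variables do not carry over. Pictures are saved under pics/ and viewed, and the job is handed in when it is done.

```bash
ls; mkdir -p pics; python3 - <<'E'
from rig import *
import rig,cv2,numpy as np
print(sense()); print(grasp_offset)
for n in ("scene","top"):
    p,d=capture(n); cv2.imwrite(f"pics/{n}0.png",p[:,:,::-1]); np.savez(f"{n}0.npz",p=p,d=d)
    c=calibration(n); print(n,{k:np.round(v,3).tolist() for k,v in c.items()}, (d>0).mean())
E
```

```text
pics
{'time_s': 0.0, 'joints': array([ 1.10858958e+00,  3.13429335e-01,  1.49847164e+00, -2.29029527e-05,
        1.33096943e+00, -2.23380936e-01]), 'dq': array([ 1.51368608e-03,  8.31022626e-04, -3.58577830e-04, -4.92807161e-04,
        1.42368927e-03,  4.30752491e-05]), 'tau': array([ 1.78320450e-03, -4.12265539e+01, -2.59743440e+01, -1.13710823e-04,
        4.15673640e-03,  2.74675710e-05]), 'eef_pos': array([124.08190624, 509.85413829, 230.73263314]), 'ee_rot': array([ 0.55559787, -0.43707674,  0.55640758,  0.43667555]), 'force': array([-0.1220224 , -0.26919421, -0.63801685]), 'wrist_torque': array([ 0.02048125, -0.01025543,  0.04238002]), 'grip_width': 1.0013659171687137}
18.700000000000003
scene {'intrinsics': [[422.873, 0.0, 274.976], [0.0, 422.873, 209.734], [0.0, 0.0, 1.0]], 'world_from_camera': [[-0.71, -0.388, 0.587, 1051.022], [0.704, -0.365, 0.61, 528.65], [-0.022, 0.846, 0.533, 510.321], [0.0, 0.0, 0.0, 1.0]]} 0.996156462585034
top {'intrinsics': [[519.931, 0.0, 285.921], [0.0, 519.931, 208.252], [0.0, 0.0, 1.0]], 'world_from_camera': [[0.016, 0.985, -0.172, 403.589], [-0.999, 0.021, 0.027, 66.913], [0.03, 0.171, 0.985, 1067.997], [0.0, 0.0, 0.0, 1.0]]} 0.9959098639455782
```

View pics/scene0.png

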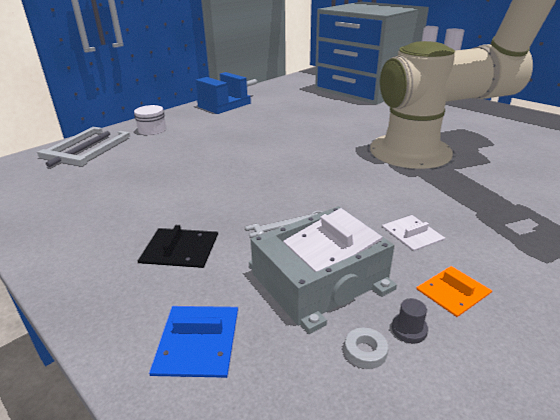

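View pics/top0.png

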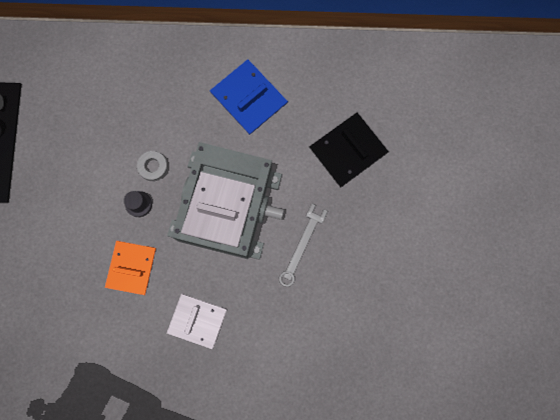

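The cover is the silvery plate at top (218,208), lying in the grey unit. Its small look-alike is at (197,320), with the spanner at (303,245), ring at (152,165) and bush at (138,203). I'll zoom in and measure next.

```bash
cat > h.py <<'E'
import numpy as np,cv2
from rig import *
def world(n,d):
    c=calibration(n);K=c["intrinsics"];T=np.array(c["world_from_camera"])
    v,u=np.mgrid[:420,:560]
    x=(u-K[0][2])/K[0][0]*d; y=(v-K[1][2])/K[1][1]*d
    P=np.stack([x,-y,-d],-1)
    return P@T[:3,:3].T+T[:3,3]
E
python3 - <<'E'
from h import *
z=np.load("top0.npz");p,d=z["p"],z["d"];W=world("top",d)
np.save("W.npy",W)
c=p[135:265,160:300]; cv2.imwrite("pics/topz.png",cv2.resize(c[:,:,::-1],None,fx=5,fy=4.6 and 5/1.1,interpolation=cv2.INTER_CUBIC))
zz=W[...,2][135:265,160:300]
for r in range(140,262,6): print(r,[int(W[r,c,2]) for c in range(166,296,6)])
z=np.load("scene0.npz");p=z["p"]
cv2.imwrite("pics/scenez.png",cv2.resize(p[195:335,240:410][:,:,::-1],None,fx=4.2,fy=4.2,interpolation=cv2.INTER_CUBIC))
E
```

```text
140 [0, -1, 0, 0, 3, -2, -3, 0, 0, 0, 0, 0, -1, -1, 2, 0, 0, -2, 0, -1, -2, -1]
146 [-1, 0, 0, -4, -1, -4, 78, 81, 79, -2, -3, 0, -2, 0, -2, -2, -1, -3, -1, 2, 1, 1]
152 [0, -1, -3, 0, 2, 78, 78, 78, 81, 76, 85, 80, 79, -1, 2, -2, -3, 0, -1, -4, -1, 0]
158 [0, 0, 1067, -2, 8, 78, 77, 78, 78, 83, 79, 78, 74, 80, 78, 80, 82, 2, -2, -2, 5, 0]
164 [14, -1, 0, 2, 10, 77, 76, 77, 77, 80, 77, 77, 79, 76, 80, 79, 78, 78, 0, -4, -1, 2]
170 [5, -3, -1, 0, 78, 79, 62, 58, 56, 59, 78, 79, 81, 76, 81, 78, 78, 77, 0, 0, 0, 0]
176 [-2, -1, 0, 0, 76, 79, 67, 67, 63, 57, 58, 58, 56, 59, 73, 80, 81, 40, 1067, 15, 1, 2]
182 [-2, 0, -1, -2, 80, 72, 69, 70, 65, 63, 65, 67, 65, 60, 58, 57, 77, 7, 19, 3, -3, -4]
188 [1, 0, 5, 60, 78, 68, 71, 69, 70, 70, 68, 68, 65, 68, 68, 81, 78, -1, 13, 1, 2, 0]
194 [1, -1, 1, 78, 81, 76, 74, 72, 73, 72, 70, 71, 68, 71, 69, 79, 75, -2, 0, 0, -3, 0]
200 [-4, 0, -3, 82, 75, 75, 78, 1067, 71, 74, 73, 75, 74, 73, 65, 83, 54, -1, 0, 0, -1, 3]
206 [-1, -3, 3, 79, 80, 81, 105, 104, 75, 73, 74, 75, 75, 71, 58, 79, 62, 43, -5, -1, -2, 1]
212 [-2, -1, 80, 79, 82, 80, 86, 95, 104, 105, 106, 100, 77, 76, 76, 80, 59, 45, 42, 41, 1, -1]
218 [-1, -3, 80, 76, 83, 84, 86, 82, 78, 81, 89, 97, 81, 77, 84, 69, 42, 1, 0, 38, 0, 1]
224 [1, 13, 80, 86, 88, 86, 87, 83, 82, 82, 78, 78, 80, 61, 80, 19, 0, -1, -2, -2, 0, -2]
230 [-1, 16, 78, 1067, 89, 87, 91, 85, 85, 83, 85, 82, 85, 78, 82, -4, 0, 1, 1, 0, 0, 1067]
236 [1, 76, 76, 80, 80, 88, 90, 87, 87, 87, 88, 86, 90, 78, 80, -1, -4, 0, -2, -1, 0, 0]
242 [0, -1, -3, 27, 70, 80, 79, 79, 58, 93, 90, 86, 86, 79, 57, 11, 0, 1, -4, -1, 0, 0]
248 [0, -1, 0, 0, 3, 5, -1, 28, 73, 75, 79, 81, 77, 79, 13, 21, 0, 1, -1, 0, 0, 1]
254 [-2, 0, 0, -2, -2, -1, 1, 0, 0, -1, 0, 34, 79, 80, 11, 8, -3, 0, 1, -1, -1, -1]
260 [-1, -2, -1, 1, 1, 0, -1, -1, 0, -1, 0, 0, -1, 0, 3, 0, 0, -2, 0, 0, -3, 10]
```

View pics/topz.png

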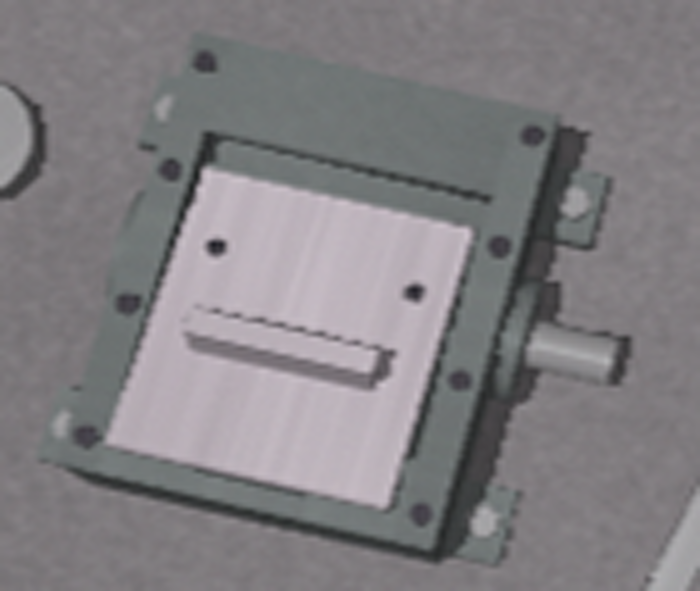

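View pics/scenez.png

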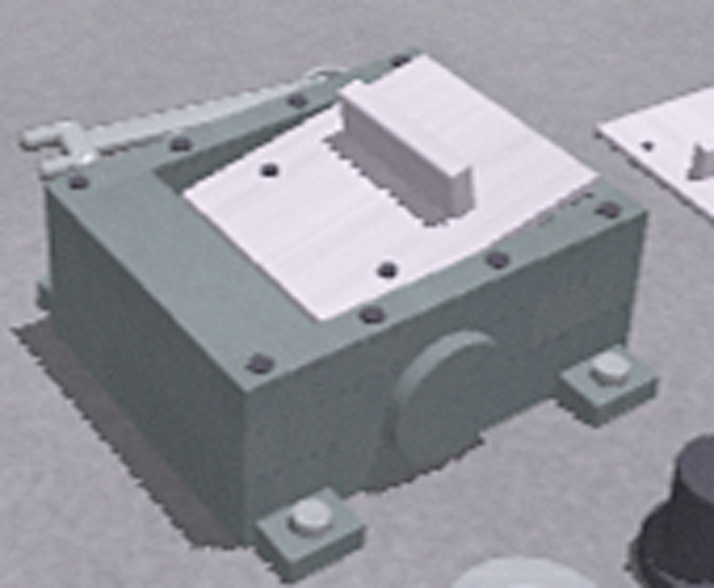

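```bash
cat > m.py <<'E'
from h import *
def measure(p,W,verbose=True):
    box=np.zeros((420,560),bool); box[135:265,160:300]=True
    z=W[...,2]
    tall=box&(z>45)&(z<125)
    hsv=cv2.cvtColor(p,cv2.COLOR_RGB2HSV)
    light=tall&(p.min(-1)>140)&(p[...,0].astype(int)>=p[...,1])
    light=cv2.morphologyEx(light.astype(np.uint8),cv2.MORPH_OPEN,np.ones((3,3)))>0
    c=calibration("top");K=np.array(c["intrinsics"]);T=np.array(c["world_from_camera"])
    def ray(uv,h):
        uv=np.asarray(uv,float).reshape(-1,2)
        r=np.c_[(uv[:,0]-K[0,2])/K[0,0],-(uv[:,1]-K[1,2])/K[1,1],-np.ones(len(uv))]@T[:3,:3].T
        return T[:3,3]+r*((h-T[2,3])/r[:,2])[:,None]
    return tall,light,ray
E
python3 - <<'E'
from m import *
p=np.load("top0.npz")["p"];W=np.load("W.npy")
tall,light,ray=measure(p,W)
# lid pts
rim=tall&~light&(W[...,2]>72)&(W[...,2]<88)
rim=cv2.morphologyEx(rim.astype(np.uint8),cv2.MORPH_OPEN,np.ones((3,3)))
n,l,s,_=cv2.connectedComponentsWithStats(rim); 
rim=rim>0
print("rim z",np.median(W[rim][:,2]))
uv=np.argwhere(rim)[:,::-1]
P=ray(uv,80.)[:,:2].astype(np.float32)
r=cv2.minAreaRect(P);print("rim rect",r);print(cv2.boxPoints(r))
L=W[light];
# plane fit, robust
A=np.c_[L[:,:2],np.ones(len(L))];w=np.ones(len(L),bool)
for _ in range(8):
    k=np.linalg.lstsq(A[w],L[w,2],rcond=None)[0];e=L[:,2]-A@k;w=abs(e)<4
print("plane",k,w.sum(),len(w),"slope",np.hypot(*k[:2]),"dir",np.arctan2(-k[1],-k[0]))
# cast pixel rays to plane
q=cv2.morphologyEx(light.astype(np.uint8),cv2.MORPH_CLOSE,np.ones((9,9)))
uv=np.argwhere(q>0)[:,::-1]
h=np.full(len(uv),80.)
for _ in range(6):
    X=ray(uv,h);h=X[:,:2]@k[:2]+k[2]
r=cv2.minAreaRect(X[:,:2].astype(np.float32));b=cv2.boxPoints(r);print("cover rect",r);print(np.c_[b,b@k[:2]+k[2]])
o=p.copy();o[rim]=o[rim]//2+[120,0,0];o[light]=o[light]//2+np.array([0,100,0],np.uint8)
cv2.imwrite("pics/mask.png",cv2.resize(o[135:265,160:300][:,:,::-1],None,fx=4,fy=4,interpolation=0))
E
```

```text
rim z 79.29160758870478
rim rect ((593.2987060546875, 164.5413055419922), (148.51348876953125, 194.1661834716797), 76.8268051147461)
[[481.84753  114.363365]
 [670.90436   70.11379 ]
 [704.7499   214.71924 ]
 [515.69305  258.9688  ]]
plane [-1.90247809e-01  4.18473261e-02  1.79452267e+02] 3091 3386 slope 0.19479586118668724 dir -0.21651424716695605
cover rect ((574.1012573242188, 170.56883239746094), (109.56912231445312, 128.68267822265625), 76.9300308227539)
[[499.03765869 131.75369263  90.02498554]
 [624.38677979 102.65328979  64.95981584]
 [649.16485596 209.38397217  64.71223481]
 [523.81573486 238.484375    89.7774045 ]]
```

View pics/mask.png

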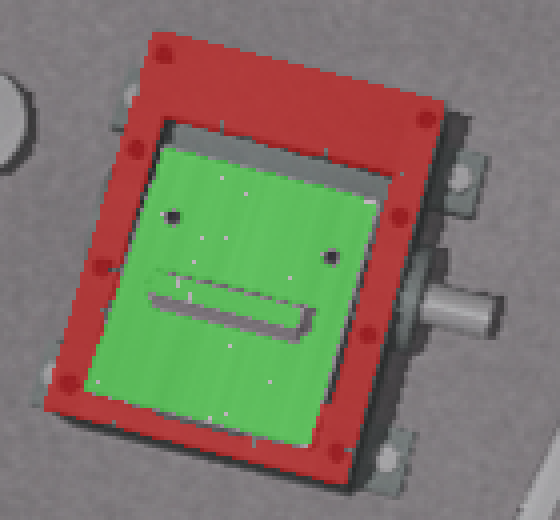

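The masks cover the rim (red) and cover (green) cleanly, and the fitted rectangles match 148x194 and 110x130. Next is a cross-check with the scene camera.

```bash
cat >> h.py <<'E'
ya=-0.2299
ex=np.array([np.cos(ya),np.sin(ya)]);ey=np.array([-ex[1],ex[0]]);O=np.array([593.3,164.54])+5*ex
def toh(P):
    q=P[...,:2]-O
    return np.stack([q@ex,q@ey,P[...,2]],-1)
def tow(x,y,z): return np.r_[O+x*ex+y*ey,z]
E
python3 - <<'E'
from h import *
for n in ("top","scene"):
    z=np.load(n+"0.npz");H=toh(world(n,z["d"]));p=z["p"]
    m=(abs(H[...,1])<30)&(H[...,2]>50)&(H[...,2]<125)&(abs(H[...,0])<110)
    X=H[m]
    for a in range(-102,95,6):
        s=X[(X[:,0]>=a)&(X[:,0]<a+6)]
        print(n,a,len(s),np.round(np.percentile(s[:,2],[10,50,90]),1) if len(s) else "")
    m=(H[...,2]>55)&(H[...,2]<90)&(abs(H[...,0])<120)&(abs(H[...,1])<90)
    print(n,np.percentile(H[m],[.5,99.5],axis=0).round(1))
    r=(H[...,2]>99)&(H[...,2]<112)&(abs(H[...,0])<90)&(abs(H[...,1])<60)
    print("rib top",np.percentile(H[r],[3,50,97],axis=0).round(1))
s=sense();from scipy.spatial.transform import Rotation as R
q=s["ee_rot"];M=R.from_quat(q[[1,2,3,0]]).as_matrix();print(M.round(3))
E
```

```text
top -102 122 [61.6 78.4 80.8]
top -96 96 [76.9 79.5 84.8]
top -90 119 [59.7 89.4 91.8]
top -84 96 [85.1 87.7 90. ]
top -78 100 [84.5 87.  90.3]
top -72 97 [83.8 86.  88.3]
top -66 96 [82.5 84.8 87. ]
top -60 93 [81.4 83.5 85.9]
top -54 97 [80.1 82.3 84.6]
top -48 109 [78.9 81.7 86.4]
top -42 140 [ 90.4 100.  106. ]
top -36 95 [102.  104.3 106.9]
top -30 42 [100.6 103.5 105.6]
top -24 85 [74.2 76.7 78.5]
top -18 93 [73.2 75.1 77.6]
top -12 92 [72.2 74.1 76.6]
top -6 91 [71.  73.2 75.1]
top 0 87 [69.6 72.2 74.6]
top 6 92 [68.3 70.5 73.2]
top 12 91 [67.3 69.7 71.9]
top 18 84 [65.9 68.2 71. ]
top 24 89 [64.9 67.1 69.8]
top 30 86 [64.3 66.1 68.4]
top 36 73 [57.4 61.5 65.9]
top 42 85 [57.2 59.4 62.3]
top 48 158 [57.2 61.7 80.2]
top 54 89 [76.5 79.6 82. ]
top 60 95 [76.8 79.  81.1]
top 66 91 [76.8 79.  81.3]
top 72 92 [77.5 79.1 81.5]
top 78 92 [77.7 79.6 81.5]
top 84 91 [76.6 79.2 81.3]
top 90 36 [76.2 79.3 80.8]
top [[-101.5  -79.5   56.1]
 [  91.3   74.4   89.5]]
rib top [[-39.8 -32.9  99.8]
 [-34.    1.4 104. ]
 [-27.8  35.7 107.8]]
scene -102 6 [80.2 80.6 81.3]
scene -96 2 [89.1 89.4 8
[... 386 characters left out ...]
]
scene -12 86 [74.5 75.7 76.9]
scene -6 82 [73.4 74.7 76. ]
scene 0 91 [72.4 73.4 74.6]
scene 6 83 [70.9 72.1 73.3]
scene 12 93 [70.  70.9 72.2]
scene 18 83 [68.7 69.8 71. ]
scene 24 94 [67.5 68.5 69.9]
scene 30 88 [66.6 67.7 68.6]
scene 36 82 [62.6 66.2 67.8]
scene 42 0 
scene 48 28 [79.7 80.5 81.6]
scene 54 84 [79.7 80.6 81.8]
scene 60 82 [79.6 80.5 81.5]
scene 66 86 [79.9 80.7 81.4]
scene 72 90 [79.6 80.5 81.5]
scene 78 88 [79.5 80.5 81.5]
scene 84 88 [79.5 80.5 81.7]
scene 90 314 [54.2 68.5 80.3]
scene [[-98.5 -73.4  55.6]
 [ 94.   81.4  89.7]]
rib top [[-36.9 -32.5  99.7]
 [-29.9   6.9 104.9]
 [-26.   38.4 107.1]]
[[-0.    -0.972  0.236]
 [-0.001  0.236  0.972]
 [-1.     0.    -0.001]]
```

```bash
cat > st.py <<'E'
from h import *
from scipy.spatial.transform import Rotation as R
s=sense();q=s["ee_rot"];M=R.from_quat(q[[1,2,3,0]]).as_matrix()
print("t",round(s["time_s"],2),"hous",toh(s["eef_pos"]).round(1),"F",s["force"].round(1),"T",s["wrist_torque"].round(2),"grip",round(s["grip_width"]*85.4,1))
Rt=np.c_[[0,0,-1],np.r_[-ex,0],np.r_[ey,0]]
print("rot err to ideal (tool,rad/0.5)",(R.from_matrix(M.T@Rt).as_rotvec()/.5).round(4))
import sys
if len(sys.argv)>3:
    t=tow(*map(float,sys.argv[1:4]));print("units",(M.T@(t-s["eef_pos"])/300).round(4))
E
python3 -m jog '[{"linear":[0,-0.8,-0.37],"rotation":[0,0,0],"grip":46},{"linear":[0,-0.8,-0.37],"rotation":[0,0,0],"grip":46},{"linear":[0,-0.8,-0.37],"rotation":[0,0,0],"grip":46},{"linear":[0,-0.8,-0.37],"rotation":[0,0,0],"grip":46},{"linear":[0,-0.8,-0.37],"rotation":[0,0,0],"grip":46},{"linear":[0,-0.8,-0.37],"rotation":[0,0,0],"grip":46},{"linear":[0,-0.8,-0.37],"rotation":[0,0,0],"grip":46},{"linear":[0,-0.8,-0.37],"rotation":[0,0,0],"grip":46},{"linear":[0,-0.8,-0.37],"rotation":[0,0,0],"grip":46}]'; python3 st.py -72 1 140
```

```text
time_s: 0.85
eef_pos: [331.1, 345.0, 230.6]
ee_rot: [0.556, -0.436, 0.557, 0.436]
force: [-1.1, 1.6, -0.3]
grip_width: 0.538
t 0.85 hous [-301.5  116.   230.6] F [-1.1  1.6 -0.3] T [ 0.08 -0.02  0.01] grip 45.9
rot err to ideal (tool,rad/0.5) [-0.0212 -0.0028 -0.002 ]
units [ 0.3018 -0.7692 -0.3747]
```

```bash
python3 -m jog '[{"linear":[0,-0.77,-0.375],"rotation":[-0.02,0,0],"grip":46},{"linear":[0,-0.77,-0.375],"rotation":[-0.02,0,0],"grip":46},{"linear":[0,-0.77,-0.375],"rotation":[-0.02,0,0],"grip":46},{"linear":[0,-0.77,-0.375],"rotation":[-0.02,0,0],"grip":46},{"linear":[0.1,-0.77,-0.375],"rotation":[-0.02,0,0],"grip":46},{"linear":[0.2,-0.77,-0.375],"rotation":[-0.02,0,0],"grip":46},{"linear":[0.3,-0.77,-0.375],"rotation":[-0.02,0,0],"grip":46},{"linear":[0.3,-0.77,-0.375],"rotation":[-0.02,0,0],"grip":46},{"linear":[0.3,-0.77,-0.375],"rotation":[-0.02,0,0],"grip":46},{"linear":[0.3,-0.77,-0.375],"rotation":[-0.02,0,0],"grip":46}]'; python3 st.py -68 1 92; python3 - <<'E'
from h import *
c=calibration("wrist");print({k:np.round(v,2).tolist() for k,v in c.items()})
p,d=capture("wrist");cv2.imwrite("pics/w1.png",p[:,:,::-1]);p,d=capture("scene");cv2.imwrite("pics/s1.png",p[150:340,200:450,::-1].repeat(3,0).repeat(3,1))
E
```

```text
time_s: 1.68
eef_pos: [527.9, 182.2, 141.5]
ee_rot: [0.553, -0.44, 0.554, 0.44]
force: [0.1, 0.1, -0.3]
grip_width: 0.538
t 1.68 hous [-72.7   2.3 141.5] F [ 0.1  0.1 -0.3] T [-0.05 -0.01  0.02] grip 45.9
rot err to ideal (tool,rad/0.5) [ 0.0021 -0.0022 -0.0021]
units [ 0.165  -0.0157 -0.0041]
{'intrinsics': [[325.19, 0.0, 277.98], [0.0, 325.19, 211.34], [0.0, 0.0, 1.0]], 'world_from_camera': [[0.23, -0.94, -0.27, 458.05], [0.97, 0.22, 0.06, 198.63], [-0.0, -0.28, 0.96, 284.31], [0.0, 0.0, 0.0, 1.0]]}
```

View pics/w1.png

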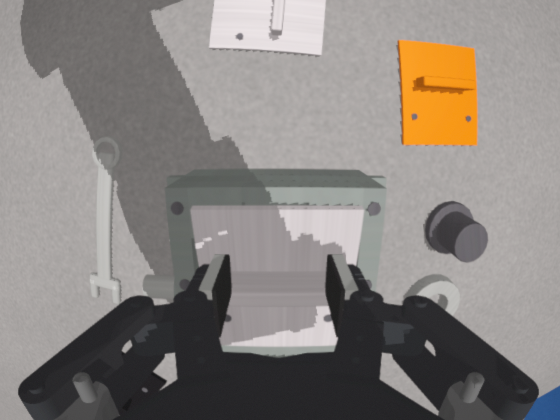

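View pics/s1.png

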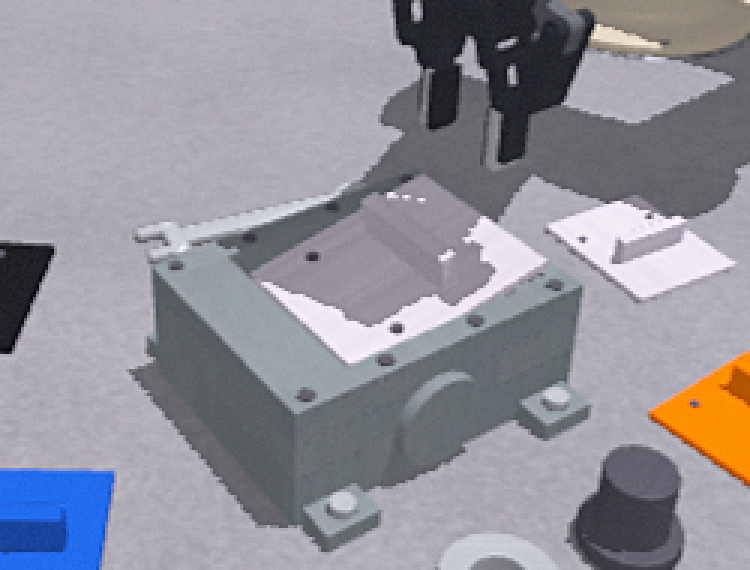

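Fingers are symmetric about the rib, above the rear part of the cover. I'll narrow them slightly and descend behind the rib.

```bash
python3 -m jog '[{"linear":[0.06,-0.01,-0.004],"rotation":[0,0,0],"grip":40},{"linear":[0.12,-0.01,-0.004],"rotation":[0,0,0],"grip":40},{"linear":[0.16,-0.01,-0.004],"rotation":[0,0,0],"grip":40},{"linear":[0.165,-0.01,-0.004],"rotation":[0,0,0],"grip":40},{"linear":[0.165,-0.01,-0.004],"rotation":[0,0,0],"grip":40},{"linear":[0.165,-0.01,-0.004],"rotation":[0,0,0],"grip":40}]'; python3 st.py -56 1 91;python3 - <<'E'
from h import *
p,d=capture("scene");cv2.imwrite("pics/s2.png",p[150:340,200:450,::-1].repeat(3,0).repeat(3,1))
E
```

```text
time_s: 2.28
eef_pos: [531.8, 181.0, 95.1]
ee_rot: [0.555, -0.441, 0.552, 0.439]
force: [0.5, 1.3, -0.4]
grip_width: 0.47
t 2.28 hous [-68.6   2.   95.1] F [ 0.5  1.3 -0.4] T [ 0.05  0.01 -0.03] grip 40.1
rot err to ideal (tool,rad/0.5) [0.0046 0.0016 0.0091]
units [ 0.014  -0.0421 -0.0035]
```

View pics/s2.png

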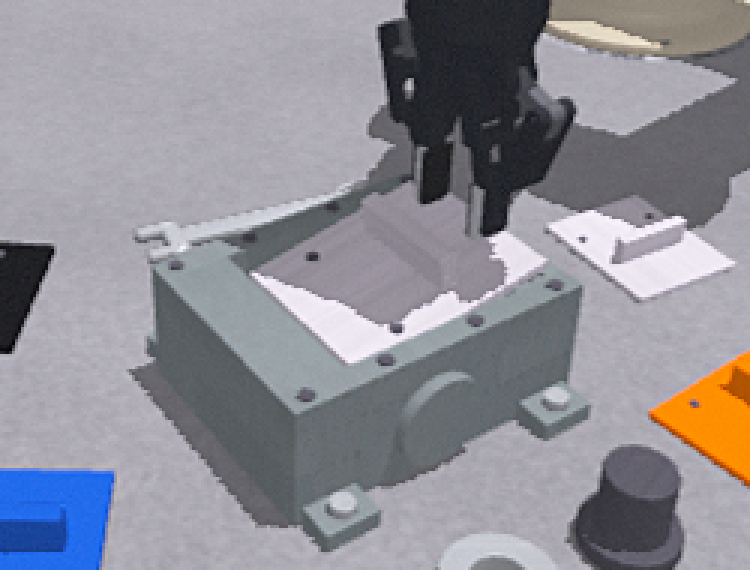

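Fingertips hang just above the rear plate behind the rib. Now advancing slowly into contact.

```bash
python3 -m jog '[{"linear":[0.004,-0.012,-0.003],"rotation":[0,0,0],"grip":40},{"linear":[0.008,-0.024,-0.003],"rotation":[0,0,0],"grip":40},{"linear":[0.012,-0.036,-0.003],"rotation":[0,0,0],"grip":40},{"linear":[0.016,-0.045,-0.003],"rotation":[0,0,0],"grip":40},{"linear":[0.018,-0.055,-0.003],"rotation":[0,0,0],"grip":40},{"linear":[0.02,-0.065,-0.003],"rotation":[0,0,0],"grip":40},{"linear":[0.02,-0.075,-0.003],"rotation":[0,0,0],"grip":40},{"linear":[0.02,-0.075,-0.003],"rotation":[0,0,0],"grip":40}]'; python3 st.py -28 1 86;python3 - <<'E'
from h import *
p,d=capture("scene");cv2.imwrite("pics/s3.png",p[150:340,200:450,::-1].repeat(3,0).repeat(3,1))
E
```

```text
time_s: 3.0
eef_pos: [554.0, 174.7, 89.0]
ee_rot: [0.555, -0.441, 0.552, 0.439]
force: [1.4, -0.1, 0.0]
grip_width: 0.468
t 3.0 hous [-45.6   1.   89. ] F [ 1.4 -0.1  0. ] T [-0.01  0.03  0.02] grip 40.0
rot err to ideal (tool,rad/0.5) [0.0036 0.0017 0.0093]
units [ 0.0102 -0.0585 -0.0001]
```

View pics/s3.png

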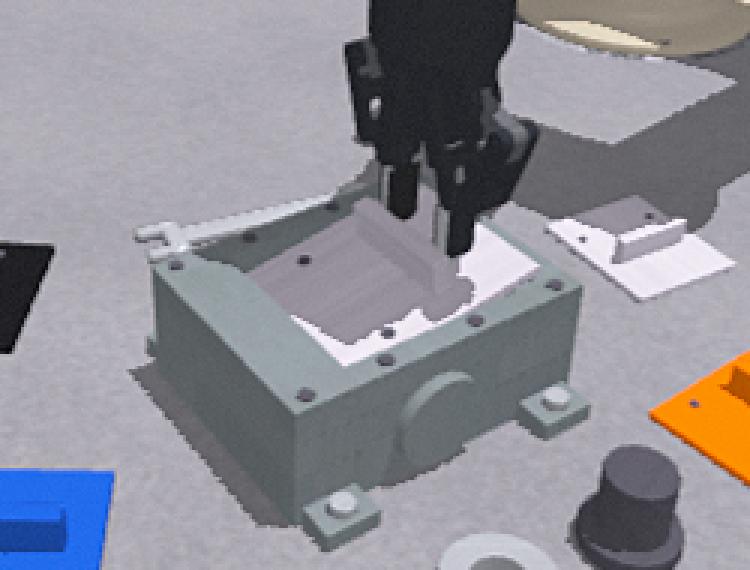

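The cover slides with about 1 N. Continuing to x ≈ -30, just short of home.

```bash
python3 -m jog '[{"linear":[0.001,-0.008,0],"rotation":[0,0,0],"grip":40},{"linear":[0.002,-0.016,0],"rotation":[0,0,0],"grip":40},{"linear":[0.003,-0.024,0],"rotation":[0,0,0],"grip":40},{"linear":[0.004,-0.032,0],"rotation":[0,0,0],"grip":40},{"linear":[0.005,-0.04,0],"rotation":[0,0,0],"grip":40},{"linear":[0.006,-0.047,0],"rotation":[0,0,0],"grip":40},{"linear":[0.006,-0.053,0],"rotation":[0,0,0],"grip":40},{"linear":[0.006,-0.053,0],"rotation":[0,0,0],"grip":40}]'; python3 st.py -28 1 86;python3 - <<'E'
from h import *
p,d=capture("scene");cv2.imwrite("pics/s4.png",p[150:340,200:450,::-1].repeat(3,0).repeat(3,1))
p,d=capture("top");cv2.imwrite("pics/t4.png",p[135:265,160:300,::-1].repeat(4,0).repeat(4,1))
E
```

```text
time_s: 3.72
eef_pos: [569.7, 171.1, 87.2]
ee_rot: [0.555, -0.441, 0.552, 0.439]
force: [-0.4, -0.4, 0.0]
grip_width: 0.467
t 3.72 hous [-29.4   1.   87.2] F [-0.4 -0.4  0. ] T [-0.01 -0.01  0.04] grip 39.9
rot err to ideal (tool,rad/0.5) [0.0035 0.0018 0.0102]
units [ 0.0041 -0.0048 -0.    ]
```

View pics/s4.png

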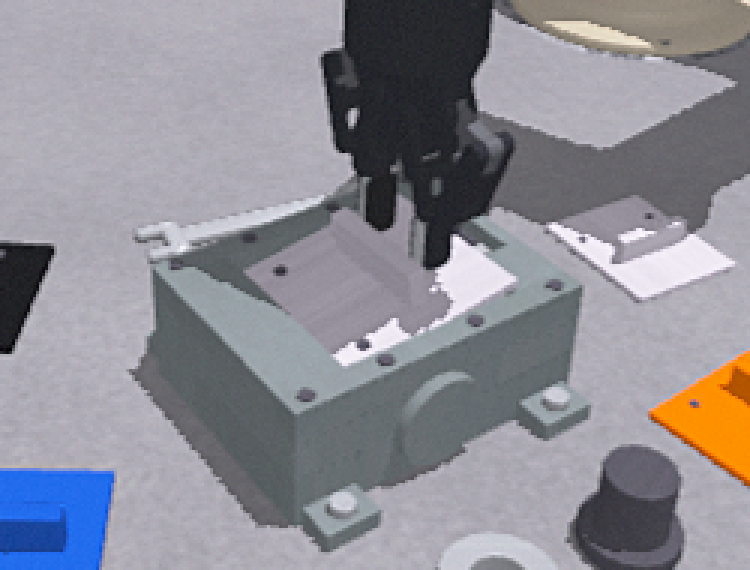

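View pics/t4.png

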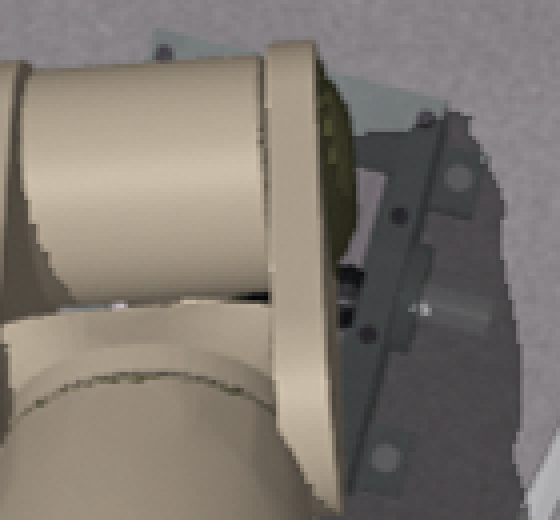

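The cover's front is under the lip and its rear has left the rim; the catch is visible at (485,235). I'll press on gently until it meets the end wall.

```bash
python3 -m jog '[{"linear":[0.004,-0.004,0],"rotation":[0,0,0],"grip":40},{"linear":[0.006,-0.007,0],"rotation":[0,0,0],"grip":40},{"linear":[0.006,-0.007,0],"rotation":[0,0,0],"grip":40}]'; python3 st.py -28 1 86;
python3 - <<'E'
from h import *
p,d=capture("scene");cv2.imwrite("pics/s5.png",p[150:340,200:450,::-1].repeat(3,0).repeat(3,1))
H=toh(world("scene",d));X=H[(abs(H[...,1])<55)&(H[...,2]>50)&(H[...,2]<125)&(p.min(-1)>75)]
for a in range(-102,70,6):
    s=X[(X[:,0]>=a)&(X[:,0]<a+6)]
    print(a,len(s),np.round(np.percentile(s[:,2],[10,50,90]),1) if len(s) else "")
E
```

```text
time_s: 4.07
eef_pos: [571.7, 170.7, 85.5]
ee_rot: [0.555, -0.441, 0.552, 0.439]
force: [-0.7, -0.1, 1.3]
grip_width: 0.469
t 4.07 hous [-27.5   1.1  85.5] F [-0.7 -0.1  1.3] T [ 0.06  0.15 -0.02] grip 40.1
rot err to ideal (tool,rad/0.5) [0.0038 0.0019 0.0103]
units [-0.0018  0.0018 -0.0002]
-102 58 [79.7 80.3 81.2]
-96 121 [73.3 80.  81.3]
-90 50 [75.  80.1 81.2]
-84 52 [78.3 80.5 81.4]
-78 71 [78.1 80.6 81.3]
-72 16 [79.9 80.6 81. ]
-66 70 [84.9 86.1 87. ]
-60 80 [84.2 85.3 86.3]
-54 79 [83.1 84.2 85.3]
-48 65 [82.4 83.4 84.6]
-42 76 [81.5 82.7 83.6]
-36 73 [80.6 81.7 82.9]
-30 50 [79.7 80.6 82.1]
-24 69 [ 79.   94.  117.5]
-18 154 [ 78.2 103.3 120. ]
-12 217 [ 77.   97.7 103.5]
-6 452 [ 76.3  87.6 101.8]
0 146 [74.9 75.9 77.1]
6 152 [74.1 75.2 76.3]
12 159 [73.  74.2 75.2]
18 148 [72.  73.1 74.2]
24 149 [71.1 72.3 73.4]
30 146 [70.1 71.3 72.6]
36 152 [69.4 70.4 71.3]
42 48 [68.7 69.8 70.9]
48 59 [79.5 80.4 81.4]
54 154 [79.6 80.5 81.4]
60 153 [79.7 80.7 81.5]
66 159 [79.7 80.7 81.5]
```

View pics/s5.png

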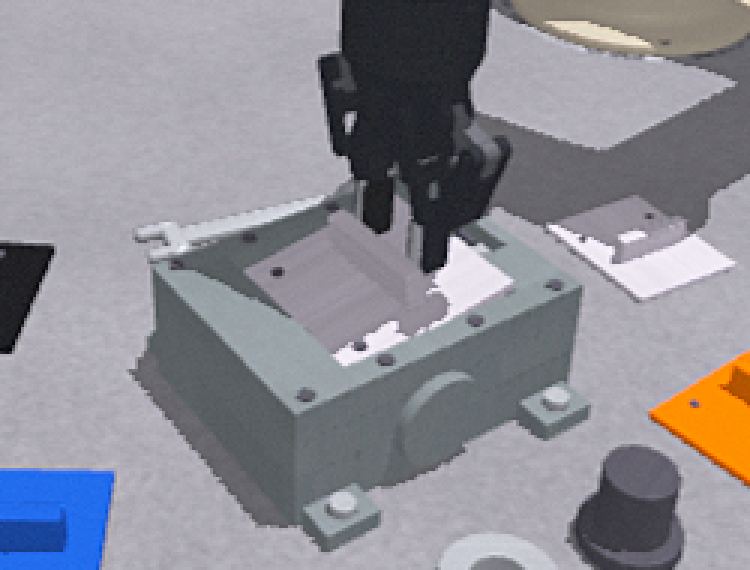

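Rear underside is still at about z 80, on the rim, so a few mm remain. Pushing on.

```bash
python3 -m jog '[{"linear":[0,-0.005,0],"rotation":[0,0,0],"grip":40},{"linear":[0,-0.01,0],"rotation":[0,0,0],"grip":40},{"linear":[0,-0.01,0],"rotation":[0,0,0],"grip":40}]'; python3 st.py -28 1 86;
python3 - <<'E'
from h import *
p,d=capture("scene");cv2.imwrite("pics/s6.png",p[150:340,200:450,::-1].repeat(3,0).repeat(3,1))
H=toh(world("scene",d));X=H[(abs(H[...,1])<55)&(H[...,2]>50)&(H[...,2]<125)&(p.min(-1)>75)]
for a in range(-72,48,8):
    s=X[(X[:,0]>=a)&(X[:,0]<a+6)]
    print(a,len(s),np.round(np.percentile(s[:,2],[10,50,90]),1) if len(s) else "")
E
```

```text
time_s: 4.37
eef_pos: [574.6, 170.0, 85.4]
ee_rot: [0.555, -0.441, 0.552, 0.439]
force: [-1.4, 1.0, 0.4]
grip_width: 0.466
t 4.37 hous [-24.5   1.1  85.4] F [-1.4  1.   0.4] T [ 0.11  0.24 -0.09] grip 39.8
rot err to ideal (tool,rad/0.5) [0.0034 0.0019 0.0093]
units [-0.0019  0.0117 -0.0002]
-72 76 [77.  79.8 81. ]
-64 62 [76.3 77.5 78.8]
-56 76 [75.7 77.2 78.1]
-48 70 [75.4 76.4 77.6]
-40 82 [74.6 75.7 76.6]
-32 47 [74.  75.2 76.3]
-24 37 [73.1 74.  81.5]
-16 172 [ 73.7  99.5 120.8]
-8 313 [72.6 82.9 98.1]
0 153 [71.2 72.2 73.1]
8 150 [70.3 71.5 72.5]
16 141 [69.8 70.7 71.7]
24 139 [69.1 70.2 71. ]
32 141 [68.3 69.4 70.7]
40 82 [67.5 68.9 69.8]
```

It has dropped onto the catch nose: slope about 0.09, rear top about 78. I'll check for end-wall contact.

```bash
python3 -m jog '[{"linear":[0,-0.005,0],"rotation":[0,0,0],"grip":40},{"linear":[0,-0.008,0],"rotation":[0,0,0],"grip":40},{"linear":[0,-0.008,0],"rotation":[0,0,0],"grip":40}]'; python3 st.py -47 1 93;
python3 - <<'E'
from h import *
p,d=capture("scene");cv2.imwrite("pics/s7.png",p[150:340,200:450,::-1].repeat(3,0).repeat(3,1))
E
```

```text
time_s: 4.67
eef_pos: [574.9, 170.0, 85.3]
ee_rot: [0.553, -0.44, 0.554, 0.44]
force: [-13.2, 2.1, 7.9]
grip_width: 0.463
t 4.67 hous [-24.2   1.1  85.3] F [-13.2   2.1   7.9] T [ 0.25  2.13 -0.12] grip 39.6
rot err to ideal (tool,rad/0.5) [ 0.004  -0.0001 -0.0015]
units [-0.0255  0.076  -0.0002]
```

View pics/s7.png

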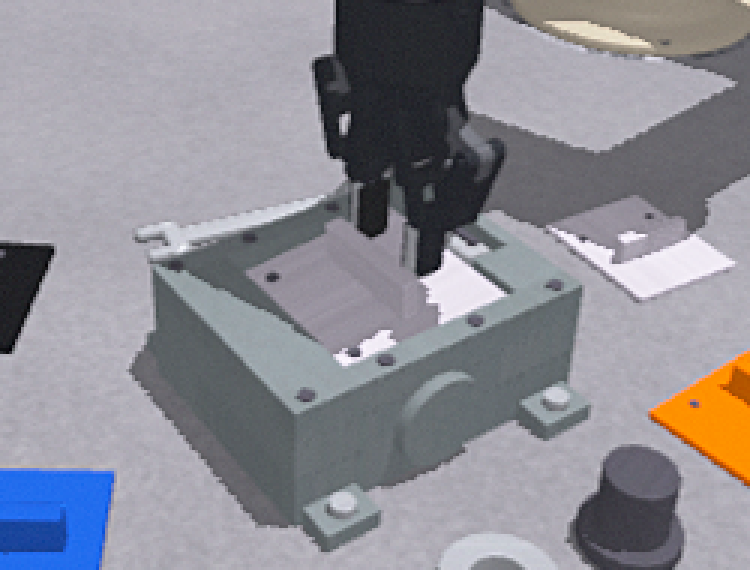

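It is hard against the end wall (13 N) and the catch is visible behind it. Backing off to over the rear part.

```bash
python3 -m jog '[{"linear":[-0.01,0.015,0],"rotation":[0,0,0],"grip":40},{"linear":[-0.02,0.04,0],"rotation":[0,0,0],"grip":40},{"linear":[-0.015,0.066,0],"rotation":[0,0,0],"grip":40},{"linear":[-0.01,0.066,0],"rotation":[0,0,0],"grip":40},{"linear":[-0.01,0.066,0],"rotation":[0,0,0],"grip":40}]'; python3 st.py -44 1 76;
python3 - <<'E'
from h import *
p,d=capture("scene");cv2.imwrite("pics/s8.png",p[150:340,200:450,::-1].repeat(3,0).repeat(3,1))
H=toh(world("scene",d));X=H[(abs(H[...,1])<55)&(H[...,2]>50)&(H[...,2]<125)&(p.min(-1)>75)]
for a in range(-72,48,8):
    s=X[(X[:,0]>=a)&(X[:,0]<a+6)]
    print(a,len(s),np.round(np.percentile(s[:,2],[10,50,90]),1) if len(s) else "")
E
```

```text
time_s: 5.13
eef_pos: [555.2, 174.6, 88.1]
ee_rot: [0.553, -0.44, 0.554, 0.44]
force: [-0.2, -0.1, -1.2]
grip_width: 0.469
t 5.13 hous [-44.4   1.1  88.1] F [-0.2 -0.1 -1.2] T [-0.01 -0.01 -0.  ] grip 40.0
rot err to ideal (tool,rad/0.5) [ 0.0047 -0.0003 -0.0013]
units [ 0.0404 -0.0012 -0.0002]
-72 74 [76.6 80.1 81.2]
-64 55 [76.7 77.4 78.5]
-56 94 [76.1 77.1 78.1]
-48 142 [75.3 76.5 77.6]
-40 178 [ 74.8  76.1 113.1]
-32 57 [ 74.1  75.3 101.3]
-24 36 [73.6 74.3 75.3]
-16 68 [72.9 83.6 98.6]
-8 307 [72.7 82.5 98.3]
0 141 [71.2 72.1 73.1]
8 140 [70.6 71.6 72.4]
16 137 [69.9 70.8 71.7]
24 135 [69.3 70.2 71. ]
32 140 [68.5 69.4 70.9]
40 84 [67.9 69.  70. ]
```

View pics/s8.png

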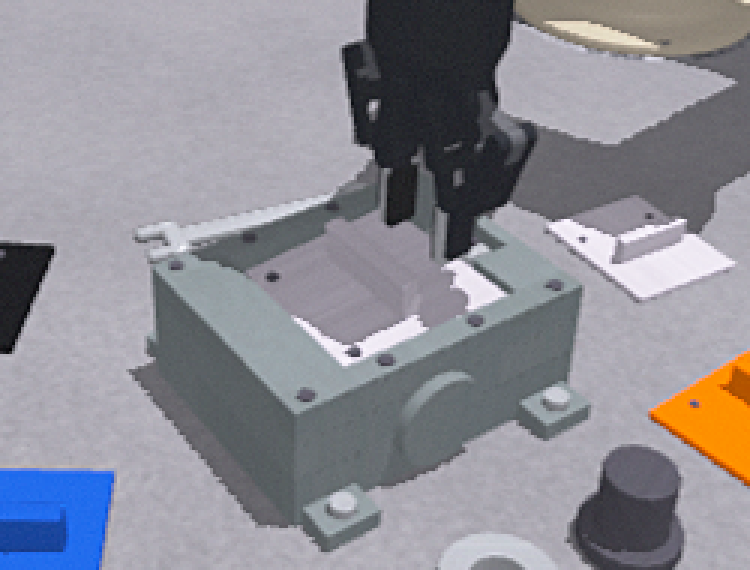

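The cover stays put, resting on the catch, with the fingers over its bare rear. Pressing down in steps.

```bash
python3 -m jog '[{"linear":[0.015,0,0],"rotation":[0,0,0],"grip":40},{"linear":[0.03,0,0],"rotation":[0,0,0],"grip":40},{"linear":[0.038,0,0],"rotation":[0,0,0],"grip":40},{"linear":[0.046,0,0],"rotation":[0,0,0],"grip":40},{"linear":[0.054,0,0],"rotation":[0,0,0],"grip":40},{"linear":[0.054,0,0],"rotation":[0,0,0],"grip":40}]'; python3 st.py -44 1 63
```

```text
time_s: 5.68
eef_pos: [555.4, 174.4, 71.5]
ee_rot: [0.553, -0.44, 0.554, 0.44]
force: [0.4, -0.4, -0.5]
grip_width: 0.466
t 5.68 hous [-44.1   0.9  71.5] F [ 0.4 -0.4 -0.5] T [-0.05  0.01 -0.  ] grip 39.8
rot err to ideal (tool,rad/0.5) [ 0.0043 -0.0007 -0.0018]
units [ 0.0283 -0.0004  0.0002]
```

```bash
python3 -m jog '[{"linear":[0.006,0,0],"rotation":[0,0,0],"grip":40},{"linear":[0.012,0,0],"rotation":[0,0,0],"grip":40},{"linear":[0.017,0,0],"rotation":[0,0,0],"grip":40},{"linear":[0.017,0,0],"rotation":[0,0,0],"grip":40}]'; python3 st.py -44 1 63
```

```text
time_s: 6.02
eef_pos: [555.3, 174.3, 66.0]
ee_rot: [0.553, -0.44, 0.554, 0.44]
force: [-0.4, -1.1, -0.1]
grip_width: 0.468
t 6.02 hous [-44.3   0.9  66. ] F [-0.4 -1.1 -0.1] T [-0.04 -0.02  0.01] grip 40.0
rot err to ideal (tool,rad/0.5) [ 0.0044 -0.0011 -0.0028]
units [ 0.0099 -0.0009  0.0004]
```

```bash
python3 - <<'E'
from h import *
p,d=capture("scene");cv2.imwrite("pics/s9.png",cv2.resize(p[190:300,250:410,::-1],None,fx=5,fy=5,interpolation=cv2.INTER_CUBIC))
H=toh(world("scene",d));X=H[(abs(H[...,1])<55)&(H[...,2]>50)&(H[...,2]<125)&(p.min(-1)>75)]
for a in range(-72,48,8):
    s=X[(X[:,0]>=a)&(X[:,0]<a+6)]
    print(a,len(s),np.round(np.percentile(s[:,2],[10,50,90]),1) if len(s) else "")
E
```

```text
-72 83 [66.9 80.1 81.4]
-64 50 [65.5 67.1 75.7]
-56 55 [65.8 66.7 68.3]
-48 68 [65.5 66.6 67.6]
-40 121 [66.  67.4 97.9]
-32 42 [65.8 66.7 98.4]
-24 18 [66.  66.4 66.8]
-16 102 [66.8 90.7 92. ]
-8 453 [67.  80.3 91.4]
0 122 [65.6 66.6 67.7]
8 126 [65.4 66.4 67.5]
16 130 [65.5 66.5 67.5]
24 129 [65.4 66.6 67.6]
32 127 [65.7 66.7 67.6]
40 39 [66.  66.8 68. ]
```

View pics/s9.png

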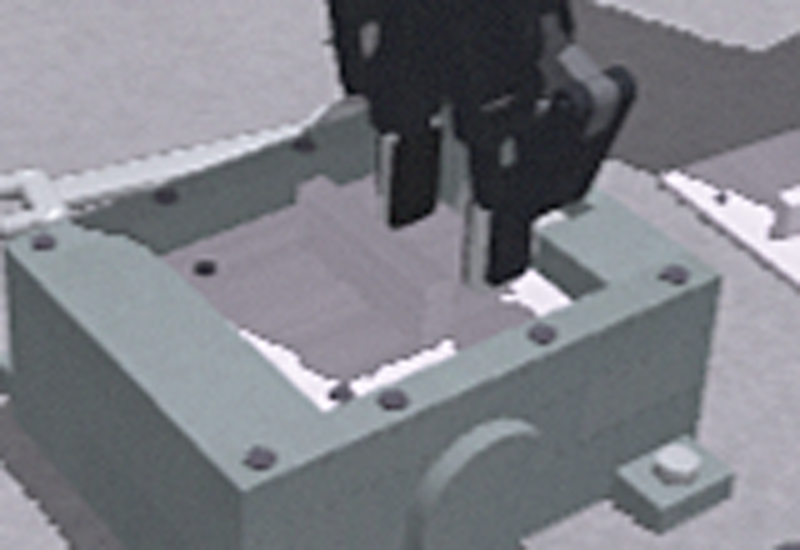

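The cover is flat at z ≈ 66.5 everywhere, so the catch evidently snapped on the way. One firm press will confirm it is fully home, then I lift.

```bash
python3 -m jog '[{"linear":[0.006,0,0],"rotation":[0,0,0],"grip":40},{"linear":[0.012,0,0],"rotation":[0,0,0],"grip":40},{"linear":[0.012,0,0],"rotation":[0,0,0],"grip":40}]'; python3 st.py -44 1 63
```

```text
time_s: 6.32
eef_pos: [555.6, 174.4, 64.5]
ee_rot: [0.553, -0.44, 0.554, 0.44]
force: [-6.4, -2.0, 17.9]
grip_width: 0.47
t 6.32 hous [-43.9   1.   64.5] F [-6.4 -2.  17.9] T [-0.23  1.2   0.  ] grip 40.1
rot err to ideal (tool,rad/0.5) [ 0.0047 -0.0007 -0.0002]
units [0.0049 0.0002 0.0001]
```

18 N on a firm seat. Lifting straight up, then retreating.

```bash
python3 -m jog '[{"linear":[-0.02,0,0],"rotation":[0,0,0],"grip":40},{"linear":[-0.08,0,0],"rotation":[0,0,0],"grip":40},{"linear":[-0.2,0,0],"rotation":[0,0,0],"grip":40},{"linear":[-0.32,0,0],"rotation":[0,0,0],"grip":40},{"linear":[-0.45,0.1,0],"rotation":[0,0,0],"grip":40},{"linear":[-0.5,0.2,0.1],"rotation":[0,0,0],"grip":40},{"linear":[-0.5,0.35,0.2],"rotation":[0,0,0],"grip":40},{"linear":[-0.5,0.5,0.3],"rotation":[0,0,0],"grip":40},{"linear":[-0.5,0.6,0.45],"rotation":[0,0,0],"grip":40},{"linear":[-0.5,0.65,0.6],"rotation":[0,0,0],"grip":40},{"linear":[-0.5,0.65,0.75],"rotation":[0,0,0],"grip":40},{"linear":[-0.5,0.65,0.85],"rotation":[0,0,0],"grip":40},{"linear":[-0.5,0.65,0.85],"rotation":[0,0,0],"grip":40},{"linear":[-0.5,0.65,0.85],"rotation":[0,0,0],"grip":40}]'; python3 st.py
python3 - <<'E'
from m import *
for n in ("scene","top"):
    p,d=capture(n)
    a,b=(slice(190,300),slice(240,410)) if n=="scene" else (slice(135,265),slice(160,300))
    cv2.imwrite(f"pics/{n}F.png",cv2.resize(p[a,b,::-1],None,fx=4.5,fy=4.5,interpolation=cv2.INTER_CUBIC))
    p0=np.load(n+"0.npz")["p"]; cv2.imwrite(f"pics/{n}Fd.png",np.abs(p.astype(int)-p0).max(-1).astype(np.uint8))
    W=world(n,d);H=toh(W)
    X=H[(abs(H[...,1])<50)&(H[...,2]>50)&(H[...,2]<125)]
    print(n,[(a,np.round(np.median(X[(X[:,0]>=a)&(X[:,0]<a+6),2]),1)) for a in range(-72,66,8)])
    if n=="top":
        t,l,ray=measure(p,W);q=np.argwhere(cv2.morphologyEx(l.astype(np.uint8),cv2.MORPH_CLOSE,np.ones((9,9)))>0)[:,::-1]
        Y=toh(ray(q,66.));print("visible cover extents",np.percentile(Y,[.5,99.5],axis=0).round(1))
        L=H[l&(H[...,2]<75)];k=np.linalg.lstsq(np.c_[L[:,:2],np.ones(len(L))],L[:,2],rcond=None)[0];print("plane",k.round(4))
E
```

```text
time_s: 7.48
eef_pos: [422.0, 471.6, 213.1]
ee_rot: [0.552, -0.441, 0.553, 0.442]
force: [-0.7, -0.4, -0.6]
grip_width: 0.468
t 7.48 hous [-241.8  260.   213.1] F [-0.7 -0.4 -0.6] T [-0.04 -0.01  0.02] grip 40.0
rot err to ideal (tool,rad/0.5) [ 0.0133  0.0009 -0.0021]
scene [(-72, np.float64(79.0)), (-64, np.float64(69.9)), (-56, np.float64(66.6)), (-48, np.float64(66.6)), (-40, np.float64(66.7)), (-32, np.float64(66.7)), (-24, np.float64(66.9)), (-16, np.float64(90.7)), (-8, np.float64(80.1)), (0, np.float64(66.6)), (8, np.float64(66.6)), (16, np.float64(66.5)), (24, np.float64(66.7)), (32, np.float64(66.7)), (40, np.float64(67.0)), (48, np.float64(80.3)), (56, np.float64(80.5)), (64, np.float64(80.5))]
top [(-72, np.float64(78.2)), (-64, np.float64(65.3)), (-56, np.float64(65.0)), (-48, np.float64(65.3)), (-40, np.float64(64.9)), (-32, np.float64(65.4)), (-24, np.float64(65.3)), (-16, np.float64(88.7)), (-8, np.float64(88.4)), (0, np.float64(65.3)), (8, np.float64(65.0)), (16, np.float64(65.7)), (24, np.float64(65.5)), (32, np.float64(65.4)), (40, np.float64(65.1)), (48, np.float64(72.7)), (56, np.float64(79.2)), (64, np.float64(79.5))]
visible cover extents [[-75.3 -53.3  66. ]
 [ 51.3  55.4  66. ]]
plane [-2.30000e-03  3.00000e-04  6.52995e+01]
```

View pics/sceneF.png

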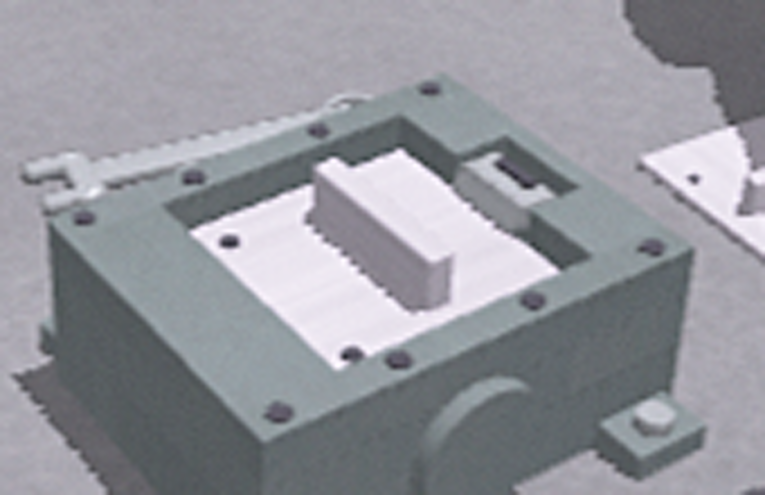

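View pics/topF.png

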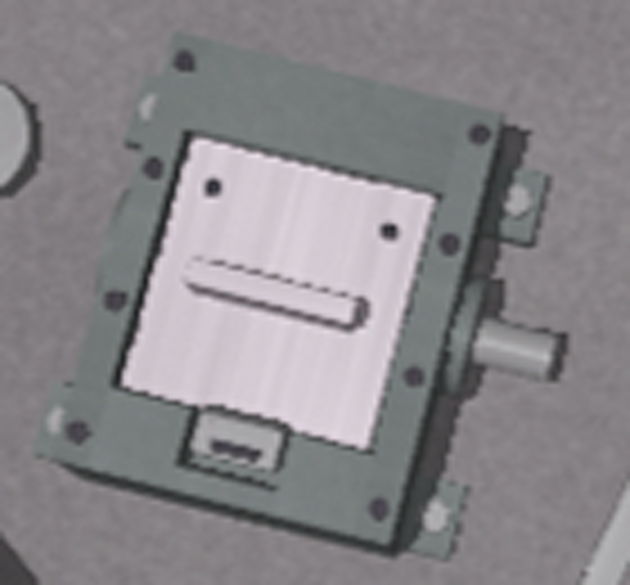

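View pics/topFd.png

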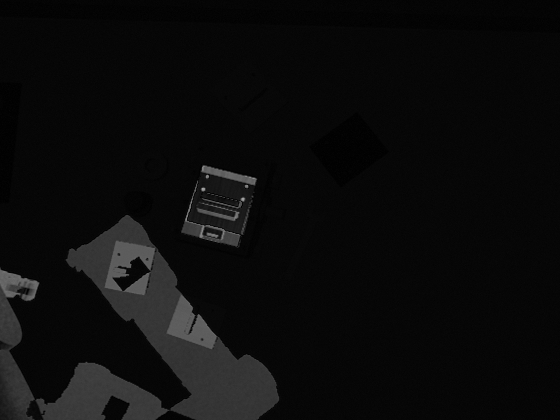

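The cover is flat and the catch overlaps its rear edge, at (235,415) in the top crop. The only changes elsewhere are the arm and its shadow. I'll measure the cover's x offset more exactly before handing in.

```bash
python3 - <<'E'
from m import *
p,d=capture("top");W=world("top",d);H=toh(W)
t,l,ray=measure(p,W)
g=p.astype(float).mean(-1).astype(np.float32)
c=calibration("top");K=np.array(c["intrinsics"]);T=np.array(c["world_from_camera"])
def prof(x,ys,z):
    # mean brightness along housing-y lines at given housing x array, height z
    out=[]
    for xx in x:
        Pw=np.array([tow(xx,y,z) for y in ys]);q=(Pw-T[:3,3])@T[:3,:3]
        u=K[0,0]*q[:,0]/-q[:,2]+K[0,2];v=K[1,1]*-q[:,1]/-q[:,2]+K[1,2]
        out.append(cv2.remap(g,u[None].astype(np.float32),v[None].astype(np.float32),cv2.INTER_LINEAR).mean())
    return np.array(out)
def show(n,x,*a):
    f=prof(x,*a);gr=np.gradient(f,x);print(n);print([(round(float(a),1),int(b),round(float(e),1)) for a,b,e in zip(x,f,gr)][::2])
show("rib top z91",np.arange(-26,4,.5),np.arange(-30,31,2.),91.)
show("lip top z80",np.arange(44,58,.5),np.arange(-45,46,2.),80.)
show("front block edge z80",np.arange(86,98,.5),np.arange(-55,56,2.),80.)
show("rear pocket rim z80",np.arange(-76,-56,.5),np.r_[np.arange(-50,-28,2.),np.arange(28,50,2.)],80.)
show("rear block edge",np.arange(-108,-94,.5),np.arange(-55,56,2.),80.)
E
```

```text
rib top z91
[(-26.0, 207, 0.1), (-25.0, 207, 0.2), (-24.0, 207, 0.4), (-23.0, 208, 1.1), (-22.0, 209, 0.3), (-21.0, 206, -8.6), (-20.0, 189, -25.7), (-19.0, 158, -33.8), (-18.0, 126, -25.9), (-17.0, 110, 0.1), (-16.0, 128, 32.3), (-15.0, 167, 35.8), (-14.0, 194, 18.0), (-13.0, 205, 5.7), (-12.0, 207, 0.1), (-11.0, 206, -1.4), (-10.0, 205, -1.3), (-9.0, 204, -1.1), (-8.0, 203, -0.5), (-7.0, 202, -2.9), (-6.0, 194, -16.3), (-5.0, 170, -25.6), (-4.0, 153, 0.4), (-3.0, 170, 24.3), (-2.0, 193, 16.9), (-1.0, 204, 7.3), (0.0, 208, 2.0), (1.0, 209, -0.6), (2.0, 208, -0.3), (3.0, 208, -0.1)]
lip top z80
[(44.0, 206, 0.5), (45.0, 207, 1.1), (46.0, 208, 2.0), (47.0, 208, -5.9), (48.0, 192, -28.1), (49.0, 154, -41.4), (50.0, 117, -28.8), (51.0, 99, -6.8), (52.0, 101, 8.5), (53.0, 112, 9.2), (54.0, 118, 4.1), (55.0, 121, 0.8), (56.0, 121, -0.1), (57.0, 121, -0.2)]
front block edge z80
[(86.0, 119, 0.3), (87.0, 120, 0.2), (88.0, 120, -0.0), (89.0, 120, -0.2), (90.0, 119, -0.1), (91.0, 120, 1.1), (92.0, 122, 3.1), (93.0, 125, 3.4), (94.0, 128, 2.3), (95.0, 130, 1.0), (96.0, 130, 0.1), (97.0, 130, 0.1)]
rear pocket rim z80
[(-76.0, 124, 0.5), (-75.0, 125, -0.0), (-74.0, 124, -0.3), (-73.0, 124, -0.3), (-72.0, 124, -0.2), (-71.0, 124, -0.1), (-70.0, 124, -0.1), (-69.0, 124, 0.2), (-68.0, 124, -2.0), (-67.0, 118, -10.5), (-66.0, 104, -11.3), (-65.0, 105, 19.6), (-64.0, 142, 45.7), (-63.0, 184, 30.4), (-62.0, 203, 11.0), (-61.0, 209, 2.6), (-60.0, 209, -1.0), (-59.0, 208, -0.9), (-58.0, 207, -0.4), (-57.0, 207, -0.2)]
rear block edge
[(-108.0, 132, -7.5), (-107.0, 121, -18.0), (-106.0, 98, -24.1), (-105.0, 76, -18.3), (-104.0, 62, -9.2), (-103.0, 58, 2.8), (-102.0, 69, 18.6), (-101.0, 92, 23.6), (-100.0, 112, 14.7), (-99.0, 122, 5.8), (-98.0, 125, 1.3), (-97.0, 125, -0.3), (-96.0, 125, -0.2), (-95.0, 125, 0.1)]
```

Cover offset is about +1.2 ± 0.7 mm, against the stated 1.5 mm limit. A close wrist view straight down on the rear gap should settle it.

```bash
python3 st.py 5 0 150
```

```text
t 7.63 hous [-239.5  255.2  214.1] F [-0.1 -0.4 -1. ] T [-0.04  0.01 -0.01] grip 39.9
rot err to ideal (tool,rad/0.5) [ 0.0053 -0.0023 -0.0008]
units [ 0.2143 -0.813  -0.8525]
```

```bash
python3 -m jog '[{"linear":[0,-0.813,-0.853],"rotation":[0,0,0],"grip":40},{"linear":[0,-0.813,-0.853],"rotation":[0,0,0],"grip":40},{"linear":[0,-0.813,-0.853],"rotation":[0,0,0],"grip":40},{"linear":[0,-0.813,-0.853],"rotation":[0,0,0],"grip":40},{"linear":[0,-0.813,-0.853],"rotation":[0,0,0],"grip":40},{"linear":[0,-0.813,-0.853],"rotation":[0,0,0],"grip":40},{"linear":[0,-0.813,-0.853],"rotation":[0,0,0],"grip":40},{"linear":[0.05,-0.813,-0.853],"rotation":[0,0,0],"grip":40},{"linear":[0.12,-0.813,-0.853],"rotation":[0,0,0],"grip":40},{"linear":[0.21,-0.813,-0.853],"rotation":[0,0,0],"grip":40},{"linear":[0.21,-0.813,-0.853],"rotation":[0,0,0],"grip":40},{"linear":[0.21,-0.813,-0.853],"rotation":[0,0,0],"grip":40}]'; python3 st.py -44 1 63
python3 - <<'E'
from h import *
import json
c=calibration("wrist");p,d=capture("wrist");np.savez("wF.npz",p=p,d=d,K=c["intrinsics"],T=c["world_from_camera"])
cv2.imwrite("pics/wF.png",p[:,:,::-1])
print(toh(np.array(c["world_from_camera"])[:3,3]).round(1))
E
```

```text
time_s: 8.63
eef_pos: [602.3, 161.2, 151.4]
ee_rot: [0.553, -0.439, 0.555, 0.44]
force: [0.3, 0.1, 1.5]
grip_width: 0.466
t 8.63 hous [  4.5  -1.2 151.4] F [0.3 0.1 1.5] T [-0.02 -0.04  0.01] grip 39.8
rot err to ideal (tool,rad/0.5) [ 0.0026 -0.0033 -0.0045]
units [0.2949 0.1611 0.008 ]
[-67.1  -1.1 294.3]
```

View pics/wF.png

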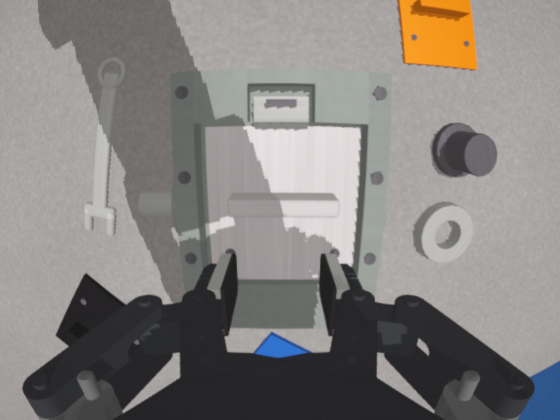

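The wrist view shows the catch nose at (282,118) over the rear edge, and the cover square in the pocket. Next I measure rear gap edges directly below the camera.

```bash
python3 - <<'E'
from h import *
z=np.load("wF.npz");p,K,T=z["p"],z["K"],z["T"];g=p.astype(np.float32).mean(-1)
def prof(x,ys,h):
    o=[]
    for xx in x:
        q=(np.array([tow(xx,y,h) for y in ys])-T[:3,3])@T[:3,:3]
        a,b,cc=q[:,0],-q[:,1],-q[:,2];r=np.hypot(a,b);th=np.arctan2(r,cc)
        u=K[0,2]+K[0,0]*th*a/r;v=K[1,2]+K[1,1]*th*b/r
        o.append(cv2.remap(g,u[None].astype(np.float32),v[None].astype(np.float32),cv2.INTER_LINEAR).mean())
    return np.array(o)
x=np.arange(-72,-54,.25)
for nm,ys in (("y+",np.arange(26,50,1.)),("y-",np.arange(-50,-25,1.))):
  for h in (80.,66.):
    f=prof(x,ys,h);gr=np.gradient(f,x);print(nm,h,[(round(float(a),1),int(b),int(e)) for a,b,e in zip(x,f,gr)][::2])
x=np.arange(-108,-96,.5);print("rear block",[(a,int(b)) for a,b in zip(x,prof(x,np.arange(-55,56,2.),80.))])
x=np.arange(-26,2,.5);print("rib top",[(a,int(b)) for a,b in zip(x,prof(x,np.arange(10,33,1.),91.))])
x=np.arange(38,58,.5);print("lip edge",[(a,int(b)) for a,b in zip(x,prof(x,np.arange(-15,15,1.),80.))])
E
```

```text
y+ 80.0 [(-72.0, 165, 0), (-71.5, 165, 0), (-71.0, 165, 0), (-70.5, 165, 0), (-70.0, 164, 0), (-69.5, 164, 0), (-69.0, 164, 0), (-68.5, 165, 0), (-68.0, 165, 0), (-67.5, 164, -2), (-67.0, 162, -12), (-66.5, 151, -31), (-66.0, 130, -43), (-65.5, 113, -19), (-65.0, 109, 1), (-64.5, 115, 27), (-64.0, 140, 73), (-63.5, 181, 72), (-63.0, 209, 38), (-62.5, 220, 10), (-62.0, 222, 1), (-61.5, 222, 0), (-61.0, 222, 0), (-60.5, 222, 0), (-60.0, 222, 0), (-59.5, 222, 0), (-59.0, 222, 0), (-58.5, 222, 0), (-58.0, 222, 0), (-57.5, 222, 0), (-57.0, 222, 0), (-56.5, 222, 0), (-56.0, 222, 0), (-55.5, 222, 0), (-55.0, 221, 0), (-54.5, 221, 0)]
y+ 66.0 [(-72.0, 165, 0), (-71.5, 165, 0), (-71.0, 165, 0), (-70.5, 164, 0), (-70.0, 164, 0), (-69.5, 164, 0), (-69.0, 164, 0), (-68.5, 164, 0), (-68.0, 164, 0), (-67.5, 164, -2), (-67.0, 161, -11), (-66.5, 151, -29), (-66.0, 132, -41), (-65.5, 115, -23), (-65.0, 109, -3), (-64.5, 112, 18), (-64.0, 129, 54), (-63.5, 165, 77), (-63.0, 199, 51), (-62.5, 217, 20), (-62.0, 222, 4), (-61.5, 223, 0), (-61.0, 223, 0), (-60.5, 223, 0), (-60.0, 223, 0), (-59.5, 223, 0),
[... 3847 characters left out ...]
, 154), (np.float64(44.0), 154), (np.float64(44.5), 154), (np.float64(45.0), 153), (np.float64(45.5), 151), (np.float64(46.0), 148), (np.float64(46.5), 135), (np.float64(47.0), 121), (np.float64(47.5), 105), (np.float64(48.0), 97), (np.float64(48.5), 93), (np.float64(49.0), 93), (np.float64(49.5), 93), (np.float64(50.0), 94), (np.float64(50.5), 96), (np.float64(51.0), 99), (np.float64(51.5), 101), (np.float64(52.0), 103), (np.float64(52.5), 104), (np.float64(53.0), 104), (np.float64(53.5), 104), (np.float64(54.0), 104), (np.float64(54.5), 104), (np.float64(55.0), 104), (np.float64(55.5), 105), (np.float64(56.0), 104), (np.float64(56.5), 104), (np.float64(57.0), 104), (np.float64(57.5), 104)]
```

Rear gap is 2.6 mm on both sides, so the cover is square and its origin is about +1.1 mm, inside the limit. The robot is clear at z 151 and touching nothing. Handing in.

```bash
python3 -c "
from rig import *
print(finish_job()); print(sense()['time_s'])"
```

```text
the job is handed in; nothing more can be done
None
the job is handed in; nothing more can be done
```

The cover is seated and the catch has snapped over it. I handed the job in at about 8.7 s of the 29 s allowed.

**What I did:** I pushed the cover in by its rib, with the fingers part-open, until it met the end wall at 13 N under the lip and its rear dropped onto the catch nose. I then pressed the bare rear part down until the catch snapped over, pressed once more (18 N) to confirm it was home, and lifted clear.

**Last checks:**
- **Flatness:** the cover's upper face is level, at about z 66.6 in the scene camera and 65.3 in the top camera (nominal 66). The two cameras differ by about 1.3 mm, which is within the calibration error.
- **Catch:** its nose lies over the cover's rear edge in all three views. I saw this in the pictures and did not test it by pulling.
- **Position:** the close wrist view gives a rear gap of 2.6 mm on both sides, so the cover is square. Its offset is about +1.1 mm in x, inside the 1.5 mm limit but with only about 0.4 mm to spare. The coarser top view gave +1.2 mm, give or take 0.7 mm.
- **Other parts:** the before-and-after top-view comparison shows the spanner, bearing and bush unmoved, and at the end the robot was touching nothing.

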